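Set the drilled tube in the vee blocks and hold the torch to its bore

ROBOT

A 6-joint arm with a two-finger parallel gripper is mounted at the origin on the work surface. World frame = base frame: x ahead of the robot, y to its left, z up, the work surface at z = 0. Lengths are in mm, angles in degrees, forces in N, time in s.
With the tool pointing down it reaches from about 350 to 850 mm from the base axis. Payload 8.1 kg.
Tool frame: the origin (TCP) lies at the very end of the fingers, on their centre line; the grasp point (between the pads) lies 19 mm behind it (r.grip_point_offset is the distance from the TCP to the grasp point, in mm); z points along the fingers, y is the line along which they close (so a half turn about z gives the same grasp; the last joint's range is limited). The gripper opens to 85 mm and grips with 20 to 120 N. Pads are 22 mm wide; open, the fingers measure 114 mm over their backs; the gripper's body (76 mm by 85 mm) begins 54 mm behind the grasp point. The pads swing forward as they close: fully open they stand 13 mm farther back than shut.
Start: joints at [66.211, 7.471, 85.268, -0, 87.261, -4.893], TCP at [194.291, 567.676, 231.292] pointing down, gripper open.
Joint ranges: [-169.43, 169.43], [-51.17, 129.36], [1.28, 143.12], [-76.62, 256.62], [0, 156.53], [-152.29, 152.29]. Speed limits (degrees/s): [136.94, 136.94, 159.86, 180, 180, 180].

INTERFACE

Orientations are given as [roll, pitch, yaw] about the fixed x, y, z axes, in that order (R = Rz(yaw) Ry(pitch) Rx(roll)).
In Python, from bench import status, eyes, r gives the robot as it stands.
- The arm moves only by the shell command python3 -m handwheel 'ROWS' [FORCE]. ROWS is a JSON object whose one key "series" holds a list that holds one entry, the list of rows, each a list of 7 numbers: the shift along the tool's x, y, z in cm, then the turn, a rotation vector about the tool's x, y, z in rad, then the opening, from 0 (shut) to 1 (fully open). In form: {"series": [[[tx, ty, tz, rx, ry, rz, claw], ...]]}. A call has 1 to 12 rows; each row is the pose to reach, as a shift and turn from the pose commanded when the call began, along the tool's axes at that moment; what a row does not reach only later rows make up. A row lasts 1/8 s, in which the tool goes at most 62.5 mm and 10.7 degrees, less where a joint would pass 70% of its speed; a pose out of reach is approached as far as the arm can. A call with a gripper value outside its range is refused whole. The fingers move at their own pace and stop on an object; FORCE is the grip in N (left out, the last holds). Time passes only in rows, so rows that repeat a pose let the fingers close. It gives the time, the measured TCP pose, the force, the opening and the grip force at its end, in the units of the state.
- status.sense(): the state, without advancing time (a new reading comes with each control period).
- eyes.snapshot(name): name is "scene" or "top" or "wrist"; returns a dict with "img" (384x512x3 uint8, red, green, blue), "mtx" (3x3 intrinsics, pixels), "R" (3x3) and "t" (3): a world point X has camera coordinates R X + t. Camera axes: x right, y down, z forward; pixel columns grow to the right and rows downward; lengths in mm; the calibration is good to about 2 mm. The wrist camera is an equidistant fisheye: a pixel r from the principal point sees the ray r / f radians off the axis. A picture is of the moment at which its call begins. There is no depth.
- r.hand_in(): hands the job in; it is judged then, once.
The state is a dict: "time": time; "joint_pos": joint angles; "qd": joint speeds; "joint_efforts": joint torques, N m; "tool_pos": TCP position; "tcp_rot": TCP orientation; "ft_force": force on the tool from outside, world axes, zero at the start; "wrist_torque": the same for the moment, N m; "finger_gap": finger opening in mm; "grip_force": force on a finger pad.
Only numpy, scipy, OpenCV 4.12 (cv2) and the standard library are available. Lean on these libraries where they do the work, as an engineer would, in place of code of your own. Each camera call takes 0.05 s, during which the arm holds its last target. There are 200 camera calls.

TASK

Lay the drilled, fluted aluminium tube in the pair of vee blocks so that it rests in both, about centred, and let go of it. Then draw the torch out of its slanted pocket in the bench rack, turn it level and finish while holding it up in line with the tube, its lens looking straight into one open end of the bore from about 5 cm away and the torch touching nothing but the gripper. Leave the other tools and parts as they are.

Things in the scene. Friction and masses are not known exactly. Their poses are not given: they have to be found in the camera images.
- tube: The work: hollow fluted aluminium tube, outside diameter 40 mm, bore 30 mm open at both ends, 140 mm long, about 210 g. Origin at its middle on the axis; x along the axis. Starts lying level in one row of the wooden carrier, axis 50 mm above the bench; taken from above between the carrier's boards. May lie rolled any way about its axis.
- tube_end_a (a point): Centre of one open end of the tube, 70 mm from its middle along +x of the tube.
- tube_end_b (a point): Centre of the other open end, 70 mm from its middle along -x of the tube.
- vee_rest: Fixed: two equal steel vee blocks on a dark base plate 150 x 84 x 16 mm. Origin under the plate's middle on the bench; x along the vees. Each block is 30 mm thick along x, 60 mm wide, top 76 mm above the bench, 90 degree vee 22 mm deep, 44 mm wide at the top. Centred at x = +40 and -40 mm: the 50 mm gap between them is free for fingers down to the plate.
- vee_axis (a point): Where the tube's middle lies when it is centred and seated in both vees: 82.3 mm above the bench over the middle of vee_rest; x runs along the vees, z up.
- torch: Straight dark metal torch with aluminium rings on its head, about 180 g, 170 mm long: barrel 26 mm diameter, flaring from 118 mm to a 36 mm head from 134 mm on. Origin at the middle of the tail face; z along the axis, tail to lens. Centre of mass about 80 mm from the tail. Starts tail down in one of the rack's pockets, leaning 40 degrees from vertical towards +x of the rack.
- torch_lens (a point): Middle of the lens face at the head end of the torch, 170 mm from the tail.
- torch_tail (a point): Middle of the tail face of the torch. At the start the first 72 mm from the tail are inside the pocket; the barrel from there to the flare at 118 mm stands free. The torch must be drawn 72 mm along its own axis to come clear.
- rack: Fixed grey bench rack: plate 130 x 170 x 6 mm, origin under its middle on the bench, with two square steel pockets (34 mm outside, 28 mm inside, 75 mm long), 90 mm apart along y, leaning 40 degrees from vertical towards +x. Middles of their mouths: x = 18, y = +45 or -45 mm, 75 mm above the bench. One holds the torch, the other a deburring tool.
- carrier: Fixed wooden carrier, base 130 x 180 x 8 mm, origin under its middle on the bench. Two rows along x at y = +44 and -44 mm, on notched boards 14 mm thick at x = +48 and -48 mm, tops 42 mm above the bench; the 82 mm between the boards are free down to the base. The tube lies in one row, a solid bar in the other.
- bar: Bystander: solid bright steel bar, 30 mm diameter, 110 mm long, in the carrier's other row. Origin at its middle on the axis.
- deburrer: Bystander: deburring tool with a black ribbed handle 26 mm in diameter and a thin bent blade on top, in the rack's other pocket, 186 mm long, leaning like the torch. Origin at the end of the handle, z along it.
- drill_chuck: Bystander: steel drill chuck standing jaws down with its thin arbor up, 53 mm diameter, 135 mm tall. Origin at the middle of its underside.
- oil_bottle: Bystander: white plastic bottle with a black cap, 52 mm diameter, 130 mm tall. Origin at the middle of its underside.
Things that resemble listed ones, but are neither listed nor needed, are in the scene too. What is shaped like the vee_rest but purple or red is not meant.

How it is judged (in metres and radians):
On the way:
1. the tube lies in both vee blocks, let go and at rest, while the torch is still in its pocket (x of tube in the frame of vee_axis between -0.03 and 0.03 m and y of tube in the frame of vee_axis between -0.006 and 0.006 m and z of tube in the frame of vee_axis between -0.006 and 0.006 m and angle between the x axis of tube and the x axis of vee_axis, either way round below 0.09 rad and linear speed of tube below 0.02 m/s and contact force between tube and vee_rest above 0.3 N and contact force between tube and the fingers below 0.1 N and distance of torch from where it was at the start of the episode below 0.02 m), for 0.3 s.
At the end, for the whole second after the job is handed in: Tube untouched and at rest in both vees: middle within 30 mm along, 6 mm across and in height. Torch held still by the fingers alone, along the vees within 0.2 rad, lens within 15 mm of the bore axis sideways and in height, 20 to 90 mm from one tube end and facing it (x of tube in the frame of vee_axis between -0.03 and 0.03 m and y of tube in the frame of vee_axis between -0.006 and 0.006 m and z of tube in the frame of vee_axis between -0.006 and 0.006 m and angle between the x axis of tube and the x axis of vee_axis, either way round below 0.09 rad and linear speed of tube below 0.02 m/s and contact force between tube and vee_rest above 0.3 N and contact force between tube and the fingers below 0.1 N and contact force between torch and the fingers above 2 N and contact force between torch and rack below 0.1 N and contact force between torch and vee_rest below 0.1 N and contact force between torch and tube below 0.1 N and contact force between torch and carrier below 0.1 N and contact force between torch and bar below 0.1 N and contact force between torch and deburrer below 0.1 N and contact force between torch and drill_chuck below 0.1 N and contact force between torch and oil_bottle below 0.1 N and y of torch_lens in the frame of vee_axis between -0.015 and 0.015 m and z of torch_lens in the frame of vee_axis between -0.015 and 0.015 m and angle between the z axis of torch and the x axis of vee_axis, either way round below 0.2 rad and height (world z) of torch_tail above 0.04 m and linear speed of torch below 0.03 m/s and ((distance between torch_lens and tube_end_a between 0.02 and 0.09 m and distance between torch_tail and tube_end_a above 0.17 m) or (distance between torch_lens and tube_end_b between 0.02 and 0.09 m and distance between torch_tail and tube_end_b above 0.17 m))); the arm keeps its last pose, push and grip.
It fails at once if the bar, the deburring tool, the drill chuck or the oil bottle is moved by more than 3 cm (distance of any of bar, deburrer, drill_chuck, oil_bottle from where it was at the start of the episode above 0.03 m).
It also fails if it takes over 61 s, if anything falls off the work surface, if the arm or the gripper's body presses on something with over 40 N, if the wrist force passes 120 N, or if a joint passes its speed limit or range.

## Working session

There is one attempt and no reset: what is moved stays moved. The work goes in short steps, Python scripts to look and compute and a shell command to move; the robot and the scene stay as the last step left them, time stands still between calls to the robot, and variables do not carry over. Pictures are saved under pics/ and viewed, at most 10 in all, crops included, and the job is handed in when it is done.

```bash
mkdir -p pics; ls
python3 - <<'E'
from bench import status, eyes, r
import cv2,numpy as np,pickle
for n in("scene","top"):
    s=eyes.snapshot(n); pickle.dump(s,open(n+".pkl","wb"))
    cv2.imwrite(f"pics/{n}0.png",cv2.resize(s["img"][:,:,::-1],(800,600),interpolation=cv2.INTER_CUBIC))
    print(n,s["mtx"],s["R"],s["t"], -s["R"].T@s["t"])
print(status.sense())
E
```

```text
pics
scene [[379.16250143   0.         260.31863538]
 [  0.         379.16250143 192.7795546 ]
 [  0.           0.           1.        ]] [[-0.84085362  0.54109944  0.0132882 ]
 [ 0.4179248   0.6646531  -0.61933442]
 [-0.34395356 -0.51521612 -0.78501484]] [ 479.08689319 -149.993416   1444.63354314] [ 962.41476183  584.7584281  1034.79648096]
top [[388.36110392   0.         257.94583638]
 [  0.         388.36110392 202.06961542]
 [  0.           0.           1.        ]] [[ 0.00329578 -0.99997312 -0.00654951]
 [-0.98727975 -0.00221269 -0.15897734]
 [ 0.15895858  0.00699015 -0.98726051]] [  -2.44604517  579.07739749 1035.44577343] [ 407.12646239   -8.40258347 1114.29888511]
{'time': 0.1, 'joint_pos': array([ 6.62122226e+01,  7.51300594e+00,  8.53241117e+01,  2.63189735e-03,
        8.72603880e+01, -4.89481602e+00]), 'qd': array([ 0.00285968, -0.13880458, -0.06684591, -0.13063516,  0.1262675 ,
        0.07741985]), 'joint_efforts': array([ 1.13719103e-03, -5.70952749e+01, -5.01940548e+01, -1.85062968e-04,
        8.09425459e-03,  2.59651534e-05]), 'tool_pos': array([194.06026173, 567.22621356, 230.3158502 ]), 'tcp_rot': array([-1.79903074e+02, -1.09389279e-02,  1.61106901e+02]), 'ft_force': array([-0.07104766,  0.34379041,  0.26877789]), 'wrist_torque': array([-0.01507274, -0.02273023, -0.03575432]), 'grip_force': 0.0, 'finger_gap': 85.19198068040984}
```

View pics/scene0.png

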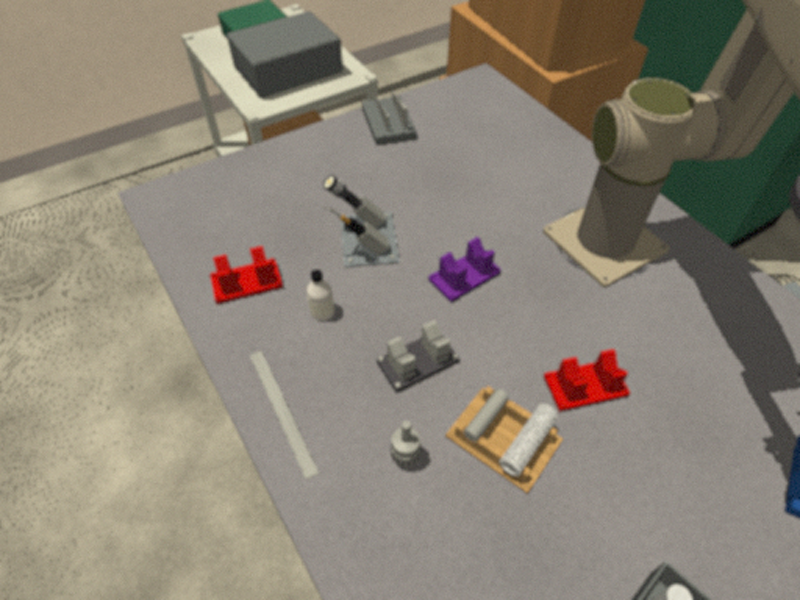

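View pics/top0.png

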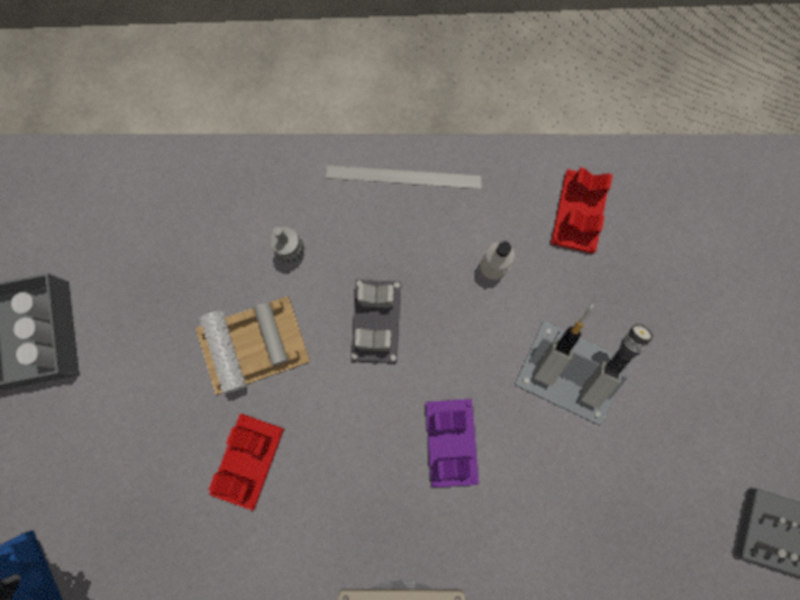

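The scene picture shows the fluted tube at (530,438), bar at (487,415), grey vee rest at (418,356), torch at (345,190) and deburrer at (355,222). The top picture shows the tube at (222,350), bar at (272,335), vee rest at (376,322), torch with its pale lens at (640,335), and deburrer at (577,330). There are four vee-shaped things: red at (582,210) and (246,462), purple at (452,443), and grey steel on a dark plate at (376,322). Only the grey one fits the description. I'll confirm it in an enlarged crop.

Run:
```python
import cv2,numpy as np,pickle
im=pickle.load(open("top.pkl","rb"))["img"][:,:,::-1]
a=im[170:260,120:270]; b=im[185:275,325:435]
a=cv2.resize(a,None,fx=5.3,fy=5.3,interpolation=cv2.INTER_CUBIC)
cv2.imwrite("pics/cropA.png",cv2.resize(im[165:275,120:265],(790,600),interpolation=cv2.INTER_CUBIC)); print(790/145,600/110)
cv2.imwrite("pics/cropB.png",cv2.resize(im[190:280,320:440],(800,600),interpolation=cv2.INTER_CUBIC))
```

```text
5.448275862068965 5.454545454545454
```

View pics/cropA.png

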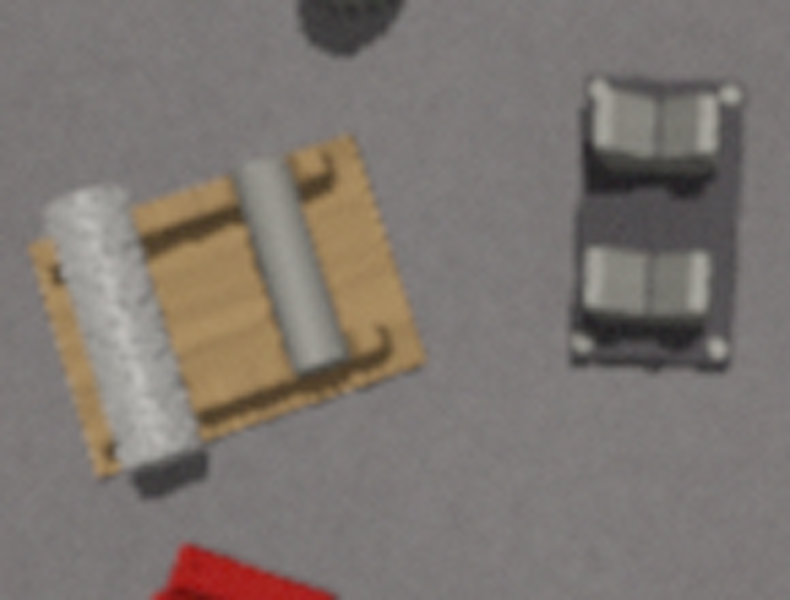

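View pics/cropB.png

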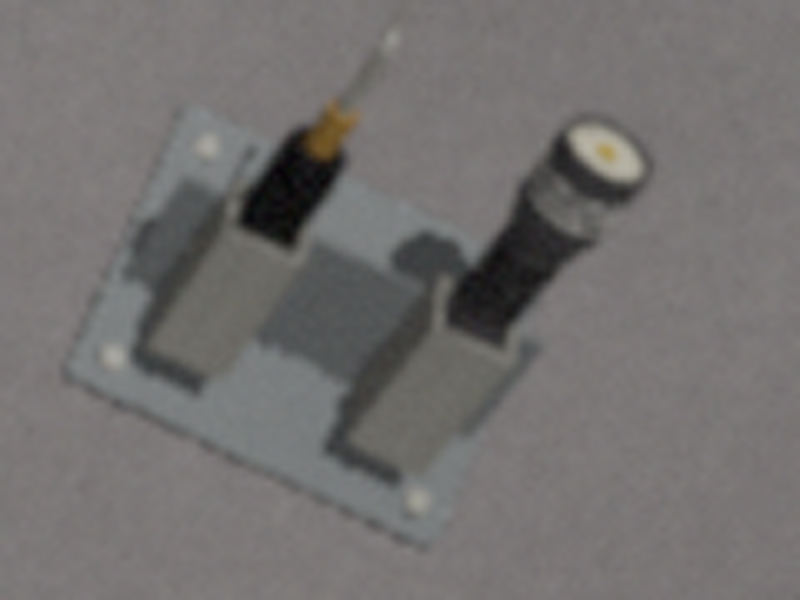

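Crop A confirms grey steel blocks on a dark plate, with plate corners at (588,78), (743,85), (728,368) and (570,362). The tube silhouette corners are (45,210), (125,188), (197,440) and (130,468), and it sits in the carrier's left row. In crop B the torch is in the right pocket with its lens at (605,152). The rack plate corners are (188,105), (68,373) and (428,548).

```bash
cat > h.py <<'E'
import numpy as np,pickle,cv2
from scipy.optimize import least_squares
from scipy.spatial.transform import Rotation as Ro
def proj(s,X):
    c=np.atleast_2d(X)@s["R"].T+s["t"]; p=c@s["mtx"].T; return p[:,:2]/p[:,2:]
def back(s,p,z):
    d=s["R"].T@np.linalg.inv(s["mtx"])@np.array([*p,1.]); c=-s["R"].T@s["t"]
    return c+d*(z-c[2])/d[2]
def uncrop(p,sc,off): return (np.array(p,float)+.5)/sc-.5+np.array(off)
def pl(q,P):
    c,s=np.cos(q[2]),np.sin(q[2]); P=np.array(P,float)
    return np.c_[q[0]+c*P[:,0]-s*P[:,1],q[1]+s*P[:,0]+c*P[:,1],P[:,2]]
def fit(s,P,px,q0):
    f=least_squares(lambda q:(proj(s,pl([q[0],q[1],q[2]/100],P))-px).ravel(),[q0[0],q0[1],q0[2]*100]).x
    f[2]/=100; return f,np.round(proj(s,pl(f,P))-px,1)
E
python3 - <<'E'
from h import *
T=pickle.load(open("top.pkl","rb"));S=pickle.load(open("scene.pkl","rb"))
A=lambda p:uncrop(p,5.45,(120,165)); B=lambda p:uncrop(p,6.667,(320,190)); W=lambda p:uncrop(p,1.5625,(0,0))
# vee
v,e=fit(T,[[75,42,16],[75,-42,16],[-75,-42,16],[-75,42,16],[55,0,54],[25,0,54],[-25,0,54],[-55,0,54]],
 A([[588,78],[743,85],[728,368],[570,362],[657,93],[658,157],[651,247],[648,318]]),[430,40,0]);print("vee",v,np.degrees(v[2]),e.tolist())
c,e=fit(T,[[65,-90,8],[-65,-90,8],[-65,90,8],[65,90,8]],A([[350,133],[424,360],[103,475],[32,245]]),[430,200,.3]);print("car",c,np.degrees(c[2]),e.tolist())
t=[back(T,A(p),z) for p,z in (([85,199],55),([163.5,454],55))];print("tube ends",t,np.linalg.norm(t[0]-t[1]),(t[0]+t[1])/2,np.degrees(np.arctan2(*(t[0]-t[1])[1::-1])))
d=(pl([0,0,-c[2]],[(t[0]+t[1])/2-[c[0],c[1],0]]));print("tube in carrier",d)
m=np.array([18,-45,75.]);l=m+98*np.array([np.sin(np.radians(40)),0,np.cos(np.radians(40))])
P=[[65,85,6],[-65,85,6],[-65,-85,6],l]
k,e=fit(T,P,B([[188,105],[68,373],[428,548],[605,152]]),[380,-260,-.4]);print("rack",k,np.degrees(k[2]),e.tolist())
print("mouth,lens",pl(k,[m,l]).round(1))
print("scene proj 800: lens,vee axis, tube",proj(S,np.r_[pl(k,[l,m]),pl(v,[[0,0,16],[75,42,16]]),[(t[0]+t[1])/2]])*1.5625)
E
```

```text
vee [ 5.76455831e+02  5.01309473e+01 -4.30388468e-02] -2.4659442752148477 [[-0.4, -0.5], [0.2, -0.5], [0.4, -0.7], [-0.2, -0.9], [0.4, 1.4], [-0.3, 0.2], [-0.0, 1.6], [-0.1, -0.6]]
car [5.32551642e+02 2.76395203e+02 3.47760245e-01] 19.92519433010593 [[0.3, -0.4], [0.8, 0.0], [-0.5, 0.4], [-0.6, -0.1]]
tube ends [array([579.62659567, 339.11844321,  55.        ]), array([450.95073201, 293.00219563,  55.        ])] 136.6901100361145 [515.28866384 316.06031942  55.        ] 19.7172131250106
tube in carrier [[-2.71199504 43.17379947 55.        ]]
rack [ 4.83026045e+02 -3.07321602e+02 -4.46702432e-01] -25.594164026669304 [[-0.3, -0.6], [-0.7, 0.0], [0.7, 0.3], [0.3, 0.2]]
mouth,lens [[ 479.8 -355.7   75. ]
 [ 536.6 -382.9  150.1]]
scene proj 800: lens,vee axis, tube [[328.31771786 180.40591056]
 [357.86877351 203.18500501]
 [417.39556952 357.29148271]
 [395.60117756 389.01548809]
 [528.1827025  435.94318238]]
```

```bash
cat >> h.py <<'E'
def Rdown(yaw): return Ro.from_euler("xyz",[180,0,yaw],degrees=True)
def go(*targets):
    "targets: (TCP pos, Rotation) -> tool shift cm + rotvec rad from the present pose"
    from bench import status
    s=status.sense(); R0=Ro.from_euler("xyz",s["tcp_rot"],degrees=True)
    for p,R in targets:
        print(np.round(R0.inv().apply(np.array(p)-s["tool_pos"])/10,2),np.round((R0.inv()*R).as_rotvec(),3))
E
python3 - <<'E'
from h import *
T=pickle.load(open("top.pkl","rb"))
go(([515,316,150],Rdown(199.7)))
print("purple",back(T,uncrop([452,443],1.5625,(0,0)),40),"bottle",back(T,uncrop([495,265],1.5625,(0,0)),60))
E
```

```text
[-38.5  -13.36   8.05] [-0.002 -0.001 -0.674]
purple [357.27561827 -85.93559591  40.        ] bottle [ 669.33441099 -164.02600914   60.        ]
```

```bash
python3 -m handwheel '{"series": [[[-19,-6.5,4,0,0,-0.34,1],[-38.5,-13.4,8,0,0,-0.674,1],[-38.5,-13.4,8,0,0,-0.674,1],[-38.5,-13.4,8,0,0,-0.674,1],[-38.5,-13.4,8,0,0,-0.674,1],[-38.5,-13.4,8,0,0,-0.674,1],[-38.5,-13.4,8,0,0,-0.674,1],[-38.5,-13.4,8,0,0,-0.674,1],[-38.5,-13.4,8,0,0,-0.674,1],[-38.5,-13.4,8,0,0,-0.674,1],[-38.5,-13.4,8,0,0,-0.674,1],[-38.5,-13.4,8,0,0,-0.674,1]]]}' 40
python3 - <<'E'
from h import *
from bench import eyes
s=eyes.snapshot("wrist");pickle.dump(s,open("w1.pkl","wb"))
cv2.imwrite("pics/w1.png",cv2.resize(s["img"][:,:,::-1],(800,600),interpolation=cv2.INTER_CUBIC))
def fish(s,X):
    c=np.atleast_2d(X)@s["R"].T+s["t"];th=np.arctan2(np.hypot(c[:,0],c[:,1]),c[:,2]);ph=np.arctan2(c[:,1],c[:,0])
    return np.c_[s["mtx"][0,0]*th*np.cos(ph)+s["mtx"][0,2],s["mtx"][1,1]*th*np.sin(ph)+s["mtx"][1,2]]
a=np.radians(19.8);u=np.array([np.cos(a),np.sin(a),0]);c=np.array([515,316,50.])
n=np.array([-u[1],u[0],0])
print("pred ends/mid/edges",(fish(s,[c+70*u,c-70*u,c,c+20*n+70*u,c-20*n+70*u,c+20*n-70*u,c-20*n-70*u])*1.5625).round(0).tolist())
go(([515,316,31],Rdown(199.7)))
E
```

```text
time: 1.6
tool_pos: [514.7, 316.9, 151.6]
tcp_rot: [180.0, 0.0, -160.2]
ft_force: [-0.6, -0.4, -0.2]
finger_gap: 85.2
grip_force: 0.0
pred ends/mid/edges [[401.0, 409.0], [400.0, 174.0], [401.0, 301.0], [433.0, 408.0], [368.0, 408.0], [439.0, 175.0], [362.0, 175.0]]
[ 1.000e-02 -8.000e-02  1.206e+01] [0.    0.    0.001]
```

View pics/w1.png

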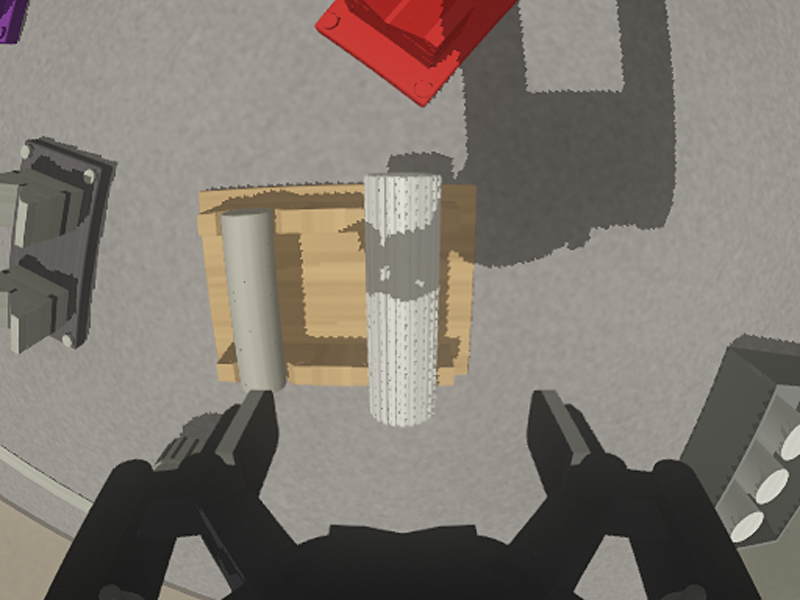

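The tube edges are at (365–440,175) and (368–436,420), within a few pixels of the prediction. So the tube is where I measured it, and I'll descend and grip.

```bash
python3 -m handwheel '{"series": [[[0,-0.1,4,0,0,0,1],[0,-0.1,8,0,0,0,1],[0,-0.1,10.5,0,0,0,1],[0,-0.1,12,0,0,0,1],[0,-0.1,12,0,0,0,1],[0,-0.1,12,0,0,0,0],[0,-0.1,12,0,0,0,0],[0,-0.1,12,0,0,0,0],[0,-0.1,12,0,0,0,0],[0,-0.1,12,0,0,0,0],[0,-0.1,12,0,0,0,0],[0,-0.1,12,0,0,0,0]]]}' 40
python3 -m handwheel '{"series": [[[0,0,-3,0,0,0,0],[0,0,-7,0,0,0,0],[0,0,-11,0,0,0,0],[0,0,-14,0,0,0,0],[0,0,-14,0,0,0,0],[0,0,-14,0,0,0,0]]]}'
python3 - <<'E'
from h import *
go(([575.5,50,170],Rdown(177.5)))
E
```

```text
time: 3.15
tool_pos: [516.0, 317.2, 33.1]
tcp_rot: [179.9, 0.2, -160.3]
ft_force: [-3.6, 4.7, 5.0]
finger_gap: 38.9
grip_force: 40.1
time: 3.9
tool_pos: [514.8, 314.9, 169.7]
tcp_rot: [-180.0, -0.1, -160.3]
ft_force: [0.2, 0.4, -1.7]
finger_gap: 39.0
grip_force: 41.0
[ 3.230e+00 -2.699e+01 -1.000e-02] [-0.001 -0.002  0.388]
```

```bash
python3 -m handwheel '{"series": [[[0.8,-6,0,0,0,0.1,0],[1.6,-12,0,0,0,0.2,0],[2.4,-18,0,0,0,0.3,0],[3,-23,0,0,0,0.36,0],[3.2,-26,0,0,0,0.388,0],[3.2,-27,0,0,0,0.388,0],[3.2,-27,0,0,0,0.388,0],[3.2,-27,0,0,0,0.388,0],[3.2,-27,0,0,0,0.388,0]]]}'
python3 - <<'E'
from h import *
from bench import eyes
go(([575.5,50,66],Rdown(177.5)))
s=eyes.snapshot("wrist");pickle.dump(s,open("w2.pkl","wb"))
cv2.imwrite("pics/w2.png",cv2.resize(s["img"][:,:,::-1],(800,600),interpolation=cv2.INTER_CUBIC))
def fish(s,X):
    c=np.atleast_2d(X)@s["R"].T+s["t"];th=np.arctan2(np.hypot(c[:,0],c[:,1]),c[:,2]);ph=np.arctan2(c[:,1],c[:,0])
    return np.c_[s["mtx"][0,0]*th*np.cos(ph)+s["mtx"][0,2],s["mtx"][1,1]*th*np.sin(ph)+s["mtx"][1,2]]
print("plate corners, near-block top corners",(fish(s,pl([575.5,50,np.radians(-2.5)],[[-75,42,16],[-75,-42,16],[75,42,16],[75,-42,16],[-55,30,76],[-55,-30,76],[-55,0,54]]))*1.5625).round().tolist())
E
```

```text
time: 5.03
tool_pos: [576.2, 51.5, 171.1]
tcp_rot: [180.0, -0.0, 177.6]
ft_force: [0.5, -0.7, -1.7]
finger_gap: 38.8
grip_force: 41.1
[ 0.06 -0.15 10.51] [ 0.    -0.     0.002]
plate corners, near-block top corners [[466.0, 162.0], [334.0, 162.0], [458.0, 374.0], [343.0, 374.0], [458.0, 204.0], [341.0, 204.0], [400.0, 198.0]]
```

View pics/w2.png

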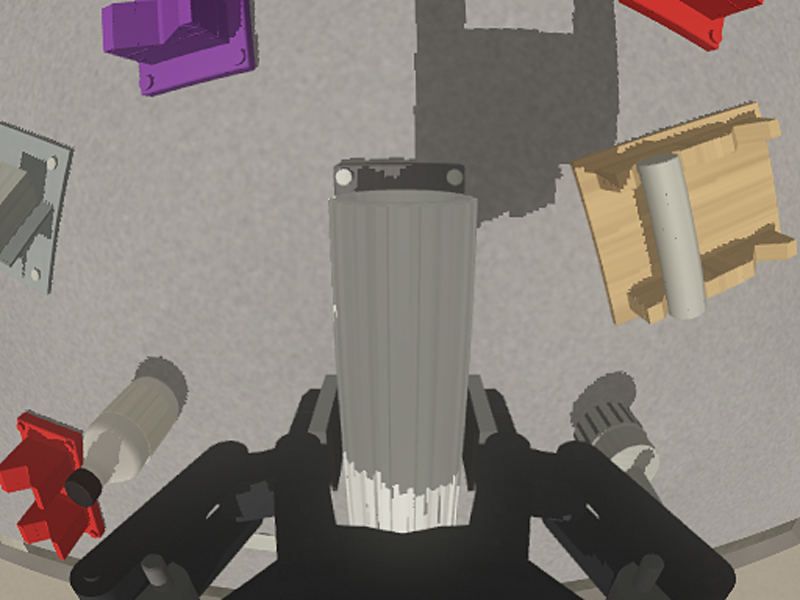

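The plate corners at (334,162) and (466,163) match the prediction exactly, and the tube hangs straight above. I'll lower it and release.

```bash
python3 -m handwheel '{"series": [[[0,-0.15,4,0,0,0,0],[0,-0.15,7,0,0,0,0],[0,-0.15,9,0,0,0,0],[0,-0.15,10,0,0,0,0],[0,-0.15,10.5,0,0,0,0],[0,-0.15,10.5,0,0,0,0],[0,-0.15,10.5,0,0,0,0],[0,-0.15,10.5,0,0,0,0]]]}'
python3 -m handwheel '{"series": [[[0,0,0,0,0,0,0.6],[0,0,0,0,0,0,0.6],[0,0,0,0,0,0,0.6],[0,0,0,0,0,0,0.6],[0,0,0,0,0,0,0.6],[0,0,0,0,0,0,0.6],[0,0,0,0,0,0,0.6],[0,0,0,0,0,0,0.6]]]}'
python3 -m handwheel '{"series": [[[0,0,-4,0,0,0,0.6],[0,0,-9,0,0,0,0.6],[0,0,-15,0,0,0,0.6],[0,0,-20,0,0,0,1],[0,0,-20,0,0,0,1],[0,0,-20,0,0,0,1],[0,0,-20,0,0,0,1]]]}'
python3 - <<'E'
from h import *
from bench import eyes
s=eyes.snapshot("wrist");pickle.dump(s,open("w3.pkl","wb"))
cv2.imwrite("pics/w3.png",cv2.resize(s["img"][:,:,::-1],(800,600),interpolation=cv2.INTER_CUBIC))
def fish(s,X):
    c=np.atleast_2d(X)@s["R"].T+s["t"];th=np.arctan2(np.hypot(c[:,0],c[:,1]),c[:,2]);ph=np.arctan2(c[:,1],c[:,0])
    return np.c_[s["mtx"][0,0]*th*np.cos(ph)+s["mtx"][0,2],s["mtx"][1,1]*th*np.sin(ph)+s["mtx"][1,2]]
print("expected tube edges",(fish(s,pl([575.5,50,np.radians(-2.5)],[[-70,20,82],[-70,-20,82],[70,20,82],[70,-20,82],[-75,42,16],[-75,-42,16]]))*1.5625).round().tolist())
E
```

```text
time: 6.08
tool_pos: [577.0, 48.8, 67.1]
tcp_rot: [180.0, 0.1, 177.5]
ft_force: [0.0, -1.0, -1.6]
finger_gap: 39.2
grip_force: 41.2
time: 7.08
tool_pos: [576.4, 48.8, 66.3]
tcp_rot: [-180.0, -0.0, 177.5]
ft_force: [-0.5, 0.2, 0.3]
finger_gap: 51.5
grip_force: 0.0
time: 7.95
tool_pos: [575.4, 48.8, 264.1]
tcp_rot: [-180.0, -0.2, 177.5]
ft_force: [0.3, 0.5, 0.1]
finger_gap: 85.4
grip_force: 0.0
expected tube edges [[433.0, 169.0], [375.0, 169.0], [430.0, 354.0], [378.0, 354.0], [454.0, 160.0], [353.0, 160.0]]
```

View pics/w3.png

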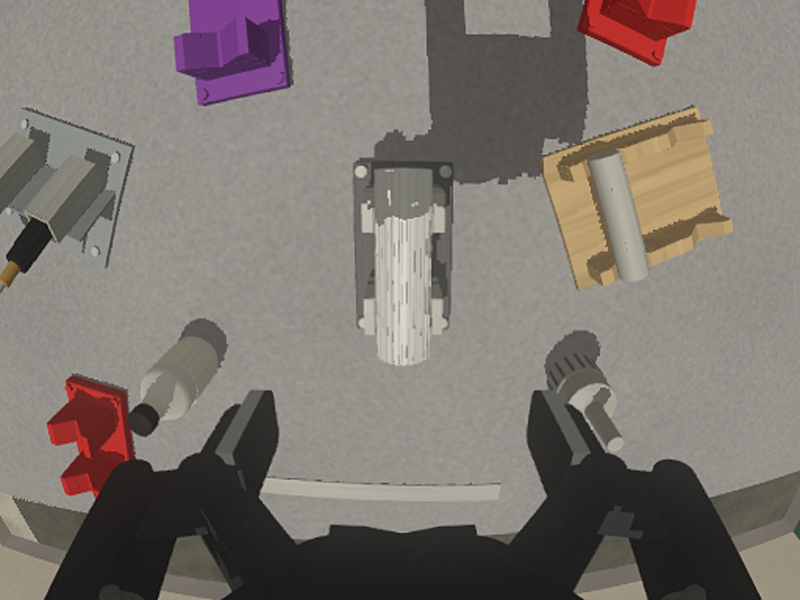

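The tube rests in both vees, with edges at 375–432 against an expected 375–433, and it is centred. Next is the torch.

```bash
cat >> h.py <<'E'
def fish(s,X):
    c=np.atleast_2d(X)@s["R"].T+s["t"];th=np.arctan2(np.hypot(c[:,0],c[:,1]),c[:,2]);ph=np.arctan2(c[:,1],c[:,0])
    return np.c_[s["mtx"][0,0]*th*np.cos(ph)+s["mtx"][0,2],s["mtx"][1,1]*th*np.sin(ph)+s["mtx"][1,2]]
def torch(h,el):
    "unit axis, approach, tool rotation for torch heading h, elevation el (deg)"
    h,e=np.radians([h,el]);u=np.array([np.cos(h)*np.cos(e),np.sin(h)*np.cos(e),np.sin(e)])
    a=np.array([np.cos(h)*np.sin(e),np.sin(h)*np.sin(e),-np.cos(e)])
    return u,a,Ro.from_matrix(np.c_[-u,np.cross(a,-u),a])
E
python3 - <<'E'
from h import *
u,a,R=torch(-25.6,50); print(u,a)
g=np.array([479.8,-355.7,75])+24*u
go((g+19*a-130*a,R))
E
```

```text
[ 0.57968677 -0.27773937  0.76604444] [ 0.6908438  -0.33099689 -0.64278761]
[ 14.15 -38.1   10.  ] [ 0.175 -0.864  0.377]
```

```bash
python3 -m handwheel '{"series": [[[2,-5.5,0.5,0.025,-0.12,0.054,1],[4,-11,1,0.05,-0.25,0.11,1],[6,-16.5,2,0.075,-0.37,0.16,1],[8,-22,3.5,0.1,-0.5,0.22,1],[10,-27.5,5,0.125,-0.62,0.27,1],[12,-33,7,0.15,-0.75,0.32,1],[14.1,-38.1,10,0.175,-0.864,0.377,1],[14.1,-38.1,10,0.175,-0.864,0.377,1],[14.1,-38.1,10,0.175,-0.864,0.377,1],[14.1,-38.1,10,0.175,-0.864,0.377,1],[14.1,-38.1,10,0.175,-0.864,0.377,1],[14.1,-38.1,10,0.175,-0.864,0.377,1]]]}'
python3 - <<'E'
from h import *
from bench import eyes
s=eyes.snapshot("wrist");pickle.dump(s,open("w4.pkl","wb"))
cv2.imwrite("pics/w4.png",cv2.resize(s["img"][:,:,::-1],(800,600),interpolation=cv2.INTER_CUBIC))
u,a,R=torch(-25.6,50);m=np.array([479.8,-355.7,75]);n=np.cross(a,u)
print("mouth,grasp,flare start,lens, mouth+-17n",(fish(s,[m,m+24*u,m+46*u,m+98*u,m+17*n,m-17*n])*1.5625).round().tolist())
go((m+24*u+19*a,R))
E
```

```text
time: 9.5
tool_pos: [434.5, -343.3, 174.0]
tcp_rot: [179.3, 49.1, 154.5]
ft_force: [-0.6, -0.6, -0.2]
finger_gap: 85.2
grip_force: 0.0
mouth,grasp,flare start,lens, mouth+-17n [[416.0, 222.0], [416.0, 266.0], [416.0, 305.0], [415.0, 387.0], [384.0, 222.0], [448.0, 222.0]]
[ 2.03  0.71 11.85] [ 0.012 -0.016  0.001]
```

View pics/w4.png

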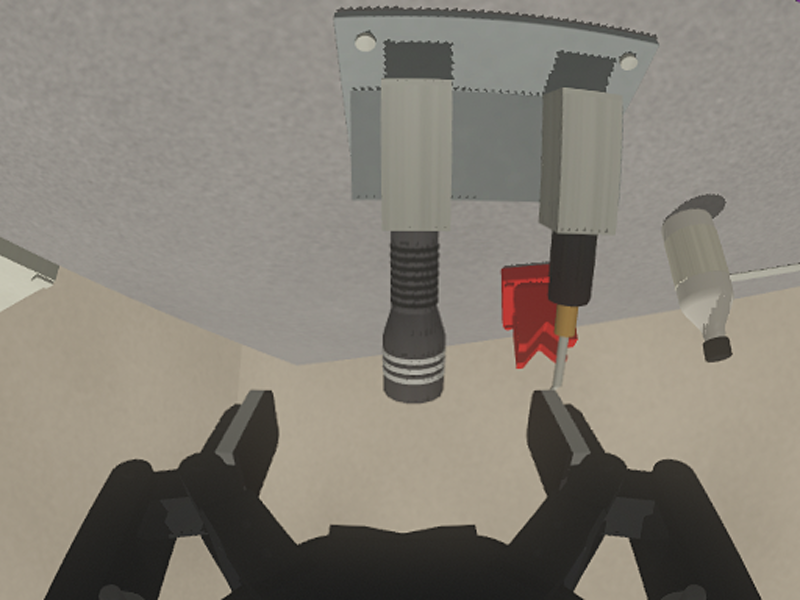

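In the wrist view the torch barrel spans 390–440 (centre 415), the pocket mouth's near edge is at row 230, and the head end is at row 402. Laterally this matches the prediction. I'll check the depth and along-axis position with these features.

Run:
```python
from h import *
s=pickle.load(open("w4.pkl","rb"))
u,a,R=torch(-25.6,50);m=np.array([479.8,-355.7,75]);n=np.cross(a,u)
L=np.array([-17*a+17*n,-17*a-17*n, 30*u+13*n,30*u-13*n, 98*u-18*a, 80*u+18*n,80*u-18*n, 46*u+13*n,46*u-13*n])
obs=[(381,229),(452,229),(390,None),(440,None),(None,402),(383,None),(445,None),(None,308),(None,308)]
def f(q):
    p=fish(s,m+q[0]*u+q[1]*a+q[2]*n+L)*1.5625
    return [p[i][j]-o[j] for i,o in enumerate(obs) for j in(0,1) if o[j] is not None]
r=least_squares(f,[0,0,0]);print(np.round(f([0,0,0])),r.x,np.round(r.fun,1)); m2=m+r.x@np.c_[u,a,n].T;print(m2)
go((m2+24*u+19*a-60*a,R),(m2+24*u+19*a,R))
```

```text
[ 2. -2.  0. -2.  2. -0.  1.  1.  1. -3. -3.] [1.18337079 0.37209155 0.55900287] [ 1.2  0.3 -1.   0.5  1.  -1.3  2.3  0.1 -0.1 -1.4 -1.6]
[ 480.50150436 -356.65595677   75.66733878]
[2.01 0.73 5.88] [ 0.012 -0.016  0.001]
[ 1.91  0.66 11.88] [ 0.012 -0.016  0.001]
```

```bash
python3 -m handwheel '{"series": [[[2,0.7,3,0.012,-0.016,0,1],[2,0.7,5.9,0.012,-0.016,0,1],[2,0.7,5.9,0.012,-0.016,0,1],[2,0.7,5.9,0.012,-0.016,0,1]]]}'
python3 - <<'E'
from h import *
u,a,R=torch(-25.6,50);m2=np.array([480.5,-356.7,75.7])
go((m2+24*u+19*a,R))
E
```

```text
time: 10.05
tool_pos: [468.4, -343.4, 128.4]
tcp_rot: [-179.7, 49.3, 154.0]
ft_force: [0.4, -0.6, 0.7]
finger_gap: 84.8
grip_force: 0.0
[ 0.48 -0.6   6.58] [-0.011 -0.013 -0.005]
```

```bash
python3 -m handwheel '{"series": [[[0.5,-0.6,2,-0.01,-0.013,0,1],[0.5,-0.6,3.5,-0.01,-0.013,0,1],[0.5,-0.6,3.5,-0.01,-0.013,0,1],[0.5,-0.6,3.5,-0.01,-0.013,0,1]]]}'
python3 - <<'E'
from h import *
u,a,R=torch(-25.6,50);m2=np.array([480.5,-356.7,75.7])
go((m2+24*u+19*a,R))
E
```

```text
time: 10.55
tool_pos: [490.3, -349.8, 114.5]
tcp_rot: [-179.7, 48.8, 153.3]
ft_force: [-0.2, 0.2, 0.3]
finger_gap: 85.5
grip_force: 0.0
[ 0.85 -0.98  3.99] [-0.02  -0.022 -0.012]
```

```bash
python3 - <<'E'
from bench import status
s=status.sense();print(s["joint_pos"].round(1),s["qd"].round(2),s["ft_force"],s["wrist_torque"])
E
python3 -m handwheel '{"series": [[[0,0,0,0,0,0,1],[0,0,0,0,0,0,1],[0,0,0,0,0,0,1]]]}'
python3 - <<'E'
from h import *
from bench import status
u,a,R=torch(-25.6,50);m2=np.array([480.5,-356.7,75.7])
go((m2+24*u+19*a,R));print(status.sense()["joint_pos"].round(1))
E
```

```text
[ -51.2  -21.6  138.6   48.2   24.4 -152.2] [-0.11 -0.18  0.31  0.07 -0.25 -0.05] [-0.19976841  0.18128463  0.3267823 ] [0.12966704 0.29151057 0.00299536]
time: 10.92
tool_pos: [490.4, -349.6, 113.9]
tcp_rot: [-179.7, 48.7, 153.3]
ft_force: [-0.1, -0.8, 0.4]
finger_gap: 85.7
grip_force: 0.0
[ 0.8  -1.    3.95] [-0.02  -0.022 -0.012]
[ -51.2  -21.5  138.6   48.2   24.3 -152.2]
```

j6 is at its limit (−152°). The gripper is symmetric, so I'll back off and make a half turn about the tool axis.

```bash
python3 -m handwheel '{"series": [[[0,0,-4,0,0,0,1],[0,0,-8,0,0,0,1],[0,0,-8,0,0,0.18,1],[0,0,-8,0,0,0.36,1],[0,0,-8,0,0,0.54,1],[0,0,-8,0,0,0.72,1],[0,0,-8,0,0,0.9,1],[0,0,-8,0,0,1.08,1],[0,0,-8,0,0,1.26,1],[0,0,-8,0,0,1.44,1],[0,0,-8,0,0,1.57,1],[0,0,-8,0,0,1.57,1]]]}'
python3 -m handwheel '{"series": [[[0,0,0,0,0,0.18,1],[0,0,0,0,0,0.36,1],[0,0,0,0,0,0.54,1],[0,0,0,0,0,0.72,1],[0,0,0,0,0,0.9,1],[0,0,0,0,0,1.08,1],[0,0,0,0,0,1.26,1],[0,0,0,0,0,1.44,1],[0,0,0,0,0,1.57,1],[0,0,0,0,0,1.57,1],[0,0,0,0,0,1.57,1],[0,0,0,0,0,1.57,1]]]}'
sed -i 's/np.c_\[-u,np.cross(a,-u),a\]/np.c_[u,np.cross(a,u),a]/' h.py
python3 - <<'E'
from h import *
from bench import status
u,a,R=torch(-25.6,50);m2=np.array([480.5,-356.7,75.7])
go((m2+24*u-41*a,R),(m2+24*u+19*a,R));print(status.sense()["joint_pos"].round(1))
E
```

```text
time: 12.42
tool_pos: [446.5, -331.8, 170.8]
tcp_rot: [132.0, 0.1, 63.3]
ft_force: [0.2, -0.1, 0.3]
finger_gap: 85.3
grip_force: 0.0
time: 13.92
tool_pos: [446.5, -331.8, 170.9]
tcp_rot: [179.7, -48.0, -26.4]
ft_force: [0.5, -0.5, 0.6]
finger_gap: 85.3
grip_force: 0.0
[-2.04  0.71  5.28] [ 0.015  0.034 -0.009]
[-1.84  0.62 11.27] [ 0.015  0.034 -0.009]
[-55.8 -39.8 143.1  35.7  38.2  39.8]
```

```bash
python3 -m handwheel '{"series": [[[-1,0.4,2.5,0.015,0.034,-0.01,1],[-2,0.7,5.3,0.015,0.034,-0.01,1],[-2,0.7,5.3,0.015,0.034,-0.01,1],[-2,0.7,5.3,0.015,0.034,-0.01,1]]]}'
python3 - <<'E'
from h import *
from bench import status
u,a,R=torch(-25.6,50);m2=np.array([480.5,-356.7,75.7])
go((m2+24*u+19*a,R));print(status.sense()["joint_pos"].round(1))
E
```

```text
time: 14.42
tool_pos: [466.7, -349.8, 121.3]
tcp_rot: [-180.0, -50.0, -25.6]
ft_force: [-0.4, -0.2, 0.5]
finger_gap: 85.7
grip_force: 0.0
[-0.1   0.02  6.01] [ 0.  0. -0.]
[-56.2 -26.3 141.7  52.7  29.4  20.4]
```

Aligned now. I'll go in and close, starting gently.

```bash
python3 -m handwheel '{"series": [[[-0.1,0,2,0,0,0,1],[-0.1,0,4,0,0,0,1],[-0.1,0,6,0,0,0,1],[-0.1,0,6,0,0,0,1],[-0.1,0,6,0,0,0,1]]]}' 50
python3 -m handwheel '{"series": [[[0,0,0,0,0,0,0],[0,0,0,0,0,0,0],[0,0,0,0,0,0,0],[0,0,0,0,0,0,0],[0,0,0,0,0,0,0],[0,0,0,0,0,0,0],[0,0,0,0,0,0,0],[0,0,0,0,0,0,0]]]}' 50
python3 - <<'E'
from h import *
from bench import status
u,a,R=torch(-25.6,50);m2=np.array([480.5,-356.7,75.7])
go((m2+24*u+19*a,R));s=status.sense();print(s["joint_pos"].round(1),s["wrist_torque"].round(2))
E
```

```text
time: 15.05
tool_pos: [507.7, -369.7, 83.0]
tcp_rot: [180.0, -50.1, -25.6]
ft_force: [0.1, -0.0, -0.6]
finger_gap: 85.4
grip_force: 0.0
time: 16.05
tool_pos: [507.5, -369.7, 81.5]
tcp_rot: [-180.0, -50.0, -25.7]
ft_force: [-3.7, 1.5, 4.2]
finger_gap: 24.8
grip_force: 48.9
[ 0.03 -0.   -0.02] [ 0.001 -0.    -0.001]
[-52.5 -10.5 135.2  67.9  21.9   5.7] [ 0.05  0.2  -0.02]
```

```bash
python3 -m handwheel '{"series": [[[1,0,0,0,0,0,0],[2.5,0,0,0,0,0,0],[4,0,0,0,0,0,0],[5.5,0,0,0,0,0,0],[7,0,0,0,0,0,0],[8.5,0,0,0,0,0,0],[10,0,0,0,0,0,0],[10.5,0,0,0,0,0,0],[10.5,0,0,0,0,0,0]]]}' 70
python3 - <<'E'
from h import *
from bench import status,eyes
s=status.sense();print(s["joint_pos"].round(1))
w=eyes.snapshot("wrist");cv2.imwrite("pics/w5.png",cv2.resize(w["img"][:,:,::-1],(800,600)))
u,a,R=torch(-25.6,50);u1,a1,R1=torch(-2.5,0)
e=s["tool_pos"]
L=pl([575.5,50,np.radians(-2.5)],[[-70-48-74,0,82.3]])[0]; print(L)
go(([480,-250,260],torch(-15,25)[2]),([L[0],L[1],220],R1))
E
```

```text
time: 17.18
tool_pos: [568.0, -398.3, 160.8]
tcp_rot: [-179.9, -49.9, -25.7]
ft_force: [-1.0, -0.6, -1.6]
finger_gap: 24.1
grip_force: 68.6
[-48.3  -9.3 123.9  45.4  24.5  32.3]
[383.68274146  58.37492237  82.3       ]
[ -1.62  -9.57 -17.36] [ 0.113 -0.434 -0.149]
[-18.88 -33.2  -31.62] [ 0.175 -0.859 -0.378]
```

View pics/w5.png

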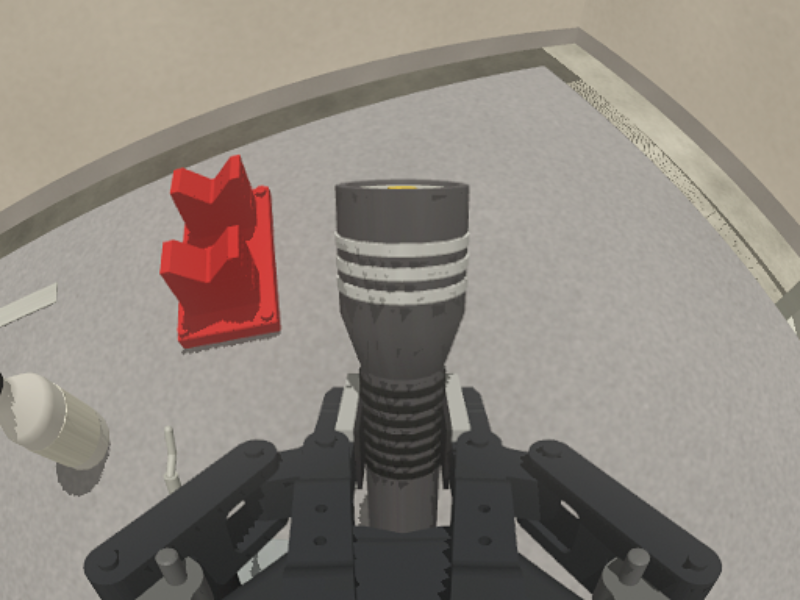

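The torch is out and held straight, with its head at (335–468,185). I'll raise it 80 mm, clear of the deburrer, before turning.

```bash
python3 -m handwheel '{"series": [[[3,0,-2.5,0,0,0,0],[6.1,0,-5.1,0,0,0,0],[6.1,0,-5.1,0,0,0,0],[6.1,0,-5.1,0,0,0,0]]]}'
python3 - <<'E'
from h import *
from bench import status
print(status.sense()["joint_pos"].round(1))
go(([480,-250,240],torch(-15,25)[2]),([383.7,58.4,190],torch(-2.5,0)[2]))
E
```

```text
time: 17.73
tool_pos: [567.8, -398.1, 239.3]
tcp_rot: [-179.9, -49.9, -25.7]
ft_force: [-0.5, -0.1, -2.9]
finger_gap: 24.0
grip_force: 68.9
[-48.3 -16.1 120.7  33.5  32.4  45.8]
[ -9.18  -9.56 -10.99] [ 0.113 -0.433 -0.149]
[-27.22 -33.2  -24.59] [ 0.174 -0.859 -0.378]
```

```bash
python3 -m handwheel '{"series": [[[-3,-3.2,-3.7,0.04,-0.14,-0.05,0],[-6,-6.4,-7.3,0.08,-0.29,-0.1,0],[-9.2,-9.6,-11,0.113,-0.433,-0.149,0],[-9.2,-9.6,-11,0.113,-0.433,-0.149,0],[-9.2,-9.6,-11,0.113,-0.433,-0.149,0],[-9.2,-9.6,-11,0.113,-0.433,-0.149,0]]]}'
python3 - <<'E'
from h import *
from bench import status
print(status.sense()["joint_pos"].round(1))
go(([383.7,58.4,190],torch(-2.5,0)[2]))
E
```

```text
time: 18.48
tool_pos: [480.3, -250.3, 239.6]
tcp_rot: [-180.0, -25.0, -15.1]
ft_force: [-0.5, -0.4, -2.6]
finger_gap: 24.2
grip_force: 69.6
[-39.9 -26.  117.9  11.3  65.6  62.5]
[-17.82 -27.3   -2.83] [ 0.047 -0.435 -0.216]
```

```bash
python3 -m handwheel '{"series": [[[-3,-4.5,-0.5,0.01,-0.07,-0.04,0],[-6,-9,-1,0.02,-0.15,-0.07,0],[-9,-13.5,-1.5,0.03,-0.22,-0.11,0],[-12,-18,-2,0.03,-0.29,-0.14,0],[-15,-22.5,-2.5,0.04,-0.36,-0.18,0],[-17.8,-27.3,-2.8,0.047,-0.435,-0.216,0],[-17.8,-27.3,-2.8,0.047,-0.435,-0.216,0],[-17.8,-27.3,-2.8,0.047,-0.435,-0.216,0],[-17.8,-27.3,-2.8,0.047,-0.435,-0.216,0]]]}'
python3 - <<'E'
from h import *
from bench import status,eyes
print(status.sense()["joint_pos"].round(1))
go(([383.7,58.4,63.3],torch(-2.5,0)[2]))
E
```

```text
time: 19.6
tool_pos: [384.6, 57.3, 191.1]
tcp_rot: [179.9, -0.1, -2.6]
ft_force: [-0.2, 0.4, -2.1]
finger_gap: 23.8
grip_force: 69.8
[ 1.000e+00 -2.640e+01  1.196e+02 -1.000e-01  8.670e+01  9.360e+01]
[-0.12 -0.14 12.78] [ 0.002 -0.002 -0.001]
```

```bash
python3 -m handwheel '{"series": [[[-0.1,-0.1,4,0,0,0,0],[-0.1,-0.1,8,0,0,0,0],[-0.1,-0.1,11,0,0,0,0],[-0.1,-0.1,12.5,0,0,0,0],[-0.1,-0.1,12.8,0,0,0,0],[-0.1,-0.1,12.8,0,0,0,0],[-0.1,-0.1,12.8,0,0,0,0],[-0.1,-0.1,12.8,0,0,0,0]]]}'
python3 - <<'E'
from h import *
from bench import eyes
go(([383.7,58.4,63.3],torch(-2.5,0)[2]))
t=eyes.snapshot("top");w=eyes.snapshot("wrist");s=eyes.snapshot("scene")
A=lambda i,f=1:cv2.resize(i[:,:,::-1],None,fx=f,fy=f,interpolation=cv2.INTER_CUBIC)
top=A(t["img"][140:290,190:290],4); print(top.shape)
sc=A(s["img"][170:270,220:320],4)
wr=cv2.resize(w["img"][:,:,::-1],(400,300))
out=np.zeros((600,800,3),np.uint8);out[:,:400]=top;out[:300,400:]=cv2.resize(sc,(400,300)) if 0 else sc[50:350];out[300:,400:]=wr
cv2.imwrite("pics/f.png",out)
q=[575.5,50,np.radians(-2.5)];pts=pl(q,[[-118,0,82.3],[-288,0,82.3],[-70,0,82.3],[70,0,82.3]])
print("top px",((proj(t,pts)-[190,140])*4).round().tolist());print("scene",((proj(s,pts)-[220,182.5])*4+[400,0]).round().tolist());print("wrist",(fish(w,pts)*.78+[400,300]).round().tolist())
E
```

```text
time: 20.6
tool_pos: [384.2, 59.1, 64.0]
tcp_rot: [179.9, -0.2, -2.5]
ft_force: [0.7, -0.4, -1.8]
finger_gap: 24.0
grip_force: 69.9
[-0.05  0.07  0.07] [ 0.002 -0.003  0.001]
(600, 400, 3)
top px [[186.0, 421.0], [171.0, 686.0], [190.0, 348.0], [202.0, 143.0]]
scene [[720.0, 75.0], [892.0, -6.0], [669.0, 100.0], [512.0, 175.0]]
wrist [[602.0, 392.0], [601.0, 598.0], [602.0, 305.0], [602.0, 151.0]]
```

View pics/f.png

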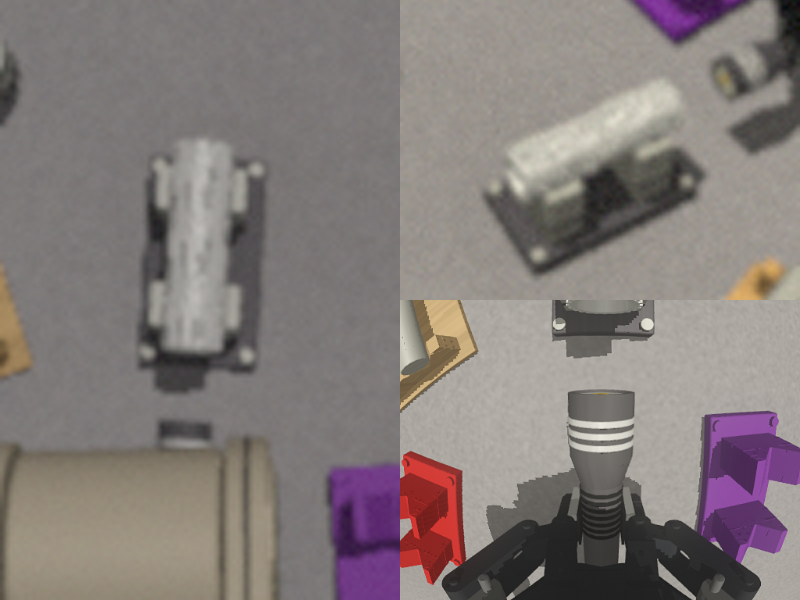

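In the final views the lens is at (186,422) in the top crop (expected (186,421)) and (723,77) in the scene crop (expected (720,75)). It is level, in line with the bore, and about 48 mm from the tube's end. I'll let it settle and hand in.

```bash
python3 -m handwheel '{"series": [[[0,0,0,0,0,0,0],[0,0,0,0,0,0,0],[0,0,0,0,0,0,0],[0,0,0,0,0,0,0]]]}' && python3 -c "
from bench import r
print(r.hand_in())"
```

```text
time: 21.25
tool_pos: [383.4, 59.0, 63.1]
tcp_rot: [179.9, -0.1, -2.5]
ft_force: [0.6, -0.3, -1.5]
finger_gap: 24.0
grip_force: 69.9
the job is handed in; nothing more can be done
None
```

I handed the job in at about 21 s: the tube rests centred in both vee blocks, and the torch is held level in line with it, its lens about 48 mm from one open end; the hand-in returned no verdict.

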